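# Hardness check of a rubber buffer with a dial durometer

### The arm

A 6-joint arm with a two-finger parallel gripper is mounted at the origin on a cart in front of the work surface, level with it; the furniture and walls round the work are solid. World frame = base frame: x ahead of the robot, y to its left, z up, the work surface at z = 0. Lengths are in m, angles in rad, forces in N, time in s.
With the tool pointing down it reaches from about 0.275 to 0.875 m from the base axis. Payload 12.5 kg.
Tool frame: the origin (TCP) lies between the finger pads; the fingertips stand bot.tip_extent ahead of it and the grasp point (between the pads) lies 6 mm ahead of it (bot.tip_extent is the distance from the TCP to the fingertips, in m); z points along the fingers, y is the line along which they close (so a half turn about z gives the same grasp; the last joint's range is limited). The gripper opens to 85 mm and grips with 20 to 120 N. Pads are 22 mm wide; open, the fingers measure 114 mm over their backs; the gripper's body (76 mm by 85 mm) begins 54 mm behind the grasp point. The pads swing forward as they close: fully open they stand 13 mm farther back than shut.
Start: joints at [-1.321, 0.351, 1.652, -0, 1.139, -0.085], TCP at [0.181, -0.519, 0.256] pointing down, gripper open.
Joint ranges: [-2.75, 2.75], [-0.79, 2.1], [0.01, 2.65], [-1.57, 4.71], [0.07, 3.14], [-2.87, 2.87]. Speed limits (rad/s): [2.22, 2.22, 2.79, 3.14, 3.14, 3.14].

### API

Orientations are given as a unit quaternion [x, y, z, w].
In Python, from bench import bot gives the robot as it stands.
- The arm moves only by the tool step_arm, never from a script. Its argument "moves" is a list that holds one entry, the list of rows, each a list of 4 numbers: the shift along the tool's x, y, z in units of 40 mm (1.0 is 40 mm), then the turn about the tool's z in degrees. A call has 1 to 20 rows; each row is the pose to reach, as a shift and turn from the pose commanded when the call began, along the tool's axes at that moment; what a row does not reach only later rows make up. A row lasts 1/10 s, in which the tool goes at most 50 mm and 8.59 degrees, less where a joint would pass 70% of its speed; a pose out of reach is approached as far as the arm can. A call with a gripper value outside its range is refused whole. "jaw" is the closure, from -1 (fully open) to 1 (shut), set as the call begins (left out, the last holds). The fingers move at their own pace and stop on an object; "force" is the grip in N (left out, the last holds). Time passes only in rows, so rows that repeat a pose let the fingers close. It gives the time, the measured TCP pose, the force, the opening and the grip force at its end, in the units of the state.
- bot.observe(): the state, without advancing time (a new reading comes with each control period).
- bot.get_image(name): name is "scene" or "side" or "wrist"; returns a dict with "image" (420x560x3 uint8, red, green, blue), "z_map" (420x560 float32, m along the optical axis (not along the pixel's ray), 0 where there is no reading), "vertical_fov" (degrees; the focal length in pixels is half the picture's height over the tangent of half this angle, whatever the lens; pixels are square), "cx", "cy" (the principal point, pixels), "extrinsics" (4x4, takes a point from world to camera coordinates). Camera axes: x right, y up, looking along -z (the intrinsics and any distortion apply to the point x, -y, -z); pixel columns grow to the right and rows downward; lengths in m; the calibration is good to about 2 mm. The wrist camera is an equidistant fisheye: a pixel r from the principal point sees the ray r / f radians off the axis. A picture is of the moment at which its call begins.
- bot.close_job(): hands the job in; it is judged then, once.
The state is a dict: "time_s": time; "qpos": joint angles; "dq": joint speeds; "tau": joint torques, N m; "tool_pos": TCP position; "tool_rot": TCP orientation; "contact_force": force on the tool from outside, world axes, zero at the start; "torque": the same for the moment, N m; "finger_gap": opening from 0.0 (shut) to 1.0 (fully open); "gripper_force": force on a finger pad.
Only numpy, scipy, OpenCV 4.12 (cv2) and the standard library are available. Lean on these libraries where they do the work, as an engineer would, in place of code of your own. Each camera call takes 0.05 s, during which the arm holds its last target. There are 200 camera calls.

### The job

Check the hardness of the rubber buffer that bears the yellow test spot: lift it out of the wooden rack and seat it in the steel test block, stud down in the bore and its plate flat on the block, rubber face up, and let go of it. Then take the durometer out of its stand, turn its dial to the robot's side of the bench, and hold it upright with its foot flush on the yellow spot, pressed gently with about 10 N (one kilogram). Finish while still holding and pressing it there so that it can be read; leave the other two buffers in the rack.

Things in the scene. Friction and masses are not known exactly. Their poses are not given: they have to be found in the camera images.
- rack: wooden strip 64 x 236 x 26 mm, fixed, with three upright bores 78 mm apart in a row along its y, the middle one at its centre; a buffer stands in each. Origin: centre of its underside; z up
- buffer_marked: the buffer to test, 0.14 kg, upright in one of the rack's bores: steel plate 46 mm across, 3 mm thick; on it black rubber 44 mm across, its face 27 mm above the plate's underside, with the yellow spot; below it a stud of 10 mm, 20 mm long, tapered end. Origin: centre of the plate's underside, 26 mm above the bench in the rack; z up out of the face, x towards the spot. Turned any way
- spot (a point): centre of the yellow spot, 10 mm across, on the marked buffer's rubber face, 27 mm above the plate's underside, 8 mm from its axis. The face gives by about 1 mm for every 5 N, to 4 mm; the sides do not
- buffer_plain_a: a like buffer without a spot, stays in the rack
- buffer_plain_b: a like buffer without a spot, stays in the rack
- test_block: fixed steel block 64 x 64 mm, 26 mm high, on a dark base plate 90 x 110 x 8 mm: its top is 34 mm above the bench. In the middle an upright bore of 13 mm, 26 mm deep, for the buffer's stud. Origin: centre of its underside; z up
- seat (a point): centre of the bore's mouth on the top of the test block; the seated buffer's origin lies here
- rest: fixed grey round stand, 42 mm high, flange 80 mm, upright bore about 20 mm right through; the durometer hangs in it by its collar. Origin: centre of its underside
- durometer: dial hardness gauge, 0.23 kg, upright in its stand: steel foot 18 mm across, 34 mm long, then a collar of 32 mm, round dial case 56 mm across, 22 mm thick (top at 94 mm), black knob 24 mm across from 98 to 130 mm. Origin: centre of the foot's underside, 8 mm above the bench in the stand (lift it over 40 mm to clear); z up along its axis, the dial looks along -x
- knob (a point): on the durometer's axis in its black knob, 118 mm above the foot's underside: where to grip it
- dial (a point): centre of the dial's glass, 12 mm in front (-x) of the durometer's axis and 66 mm above the foot's underside
- indenter (a joint): travel of the spring pin that stands out 2.5 mm below the durometer's foot: 0 free, about 0.0012 m when the foot is flush on the rubber (the rest sinks in), 0.0016 m at its stop; its spring takes 0.6 N at the start and about 4 N with the foot flush, beyond that the foot itself bears; the dial's red needle follows it
- bench (a point): fixed point on the bench top; its x points ahead, away from the robot, y left, z up. Turned to the robot's side, the dial looks along its -x
- block_front (a point): middle of the front edge of the test block's base plate, the edge nearest the robot
Mind the look-alikes: they are no part of the job. Leave any purple look-alike of the durometer alone.

How it is judged:
On the way, in this order (a step that is already met when the one before it is completed fails the run):
1. the marked buffer stands seated in the test block, rubber face up, let go (horizontal distance between buffer_marked and seat below 0.004 m and z of buffer_marked in the frame of seat below 0.0025 m and angle between buffer_marked's own z axis and vertical below 0.06 rad and contact force between the fingers and buffer_marked below 0.2 N), for 0.2 s.
2. the durometer is held clear above its stand (z of durometer in the frame of rest above 0.042 m and contact force between the fingers and durometer above 2 N and contact force between durometer and rest below 0.1 N), for 0.1 s.
At the end, for the whole second after the job is handed in: Marked buffer seated in the block (4 mm sideways, 2.5 mm height, 3.4 deg), not touched by the robot; durometer gripped, still, upright within 4.6 deg, within 5 mm of the spot, pin in over 0.8 mm, pressing 5.5 to 18 N, dial to the robot's side within 34 deg; plain buffers in the rack (all of step 1 and contact force between the arm and buffer_marked below 0.2 N and horizontal distance between durometer and spot below 0.005 m and angle between durometer's own z axis and vertical below 0.08 rad and contact force between durometer and buffer_marked between 5.5 and 18 N and value of joint indenter above 0.0008 m and contact force between the fingers and durometer above 2 N and contact force between durometer and test_block below 0.1 N and x of block_front in the frame of durometer below 0 m and angle between the x axis of durometer and the x axis of bench, either way round below 0.6 rad and linear speed of durometer below 0.01 m/s and horizontal distance between each of buffer_plain_a, buffer_plain_b and rack below 0.09 m and height (world z) of each of buffer_plain_a, buffer_plain_b below 0.03 m); the arm keeps its last pose, push and grip.
It fails at once if the durometer is pressed on the buffer or the test block with more than 30 N (contact force between durometer and buffer_marked above 30 N or contact force between durometer and test_block above 30 N).
It fails at once if a plain buffer is lifted or pushed out of the rack (distance of any of buffer_plain_a, buffer_plain_b from where it was at the start of the episode above 0.012 m).
It also fails if it takes over 64 s, if anything falls off the work surface, if the arm or the gripper's body presses on something with over 40 N, if the wrist force passes 120 N, or if a joint passes its speed limit or range.

## Working session

There is one attempt and no reset: what is moved stays moved. The work goes in short steps, Python scripts to look and compute and a tool call to move; the robot and the scene stay as the last step left them, time stands still between calls to the robot, and variables do not carry over. Pictures are saved under pics/ and viewed, at most 10 in all, crops included, and the job is handed in when it is done.

Besides the shell and the picture viewer there is one more tool, called by a JSON object that holds its "api" and its "payload". step_arm: Moves the arm, as the interface text tells. Its arguments: {"type":"object","properties":{"moves":{"type":"array"},"jaw":{"type":"number"},"force":{"type":"number"}},"required":["moves"]}

```bash
mkdir -p pics; ls; cat > h.py <<'E'
import numpy as np, cv2
from bench import bot
def snap(name,fn):
    d=bot.get_image(name); np.savez('pics/'+fn+'.npz',**d)
    cv2.imwrite('pics/'+fn+'.png',d['image'][:,:,::-1]); return d
def load(fn): return dict(np.load('pics/'+fn+'.npz'))
def ray(d,u,v,fish=False):
    f=210/np.tan(np.radians(float(d['vertical_fov']))/2)
    x=(u-d['cx'])/f;y=(v-d['cy'])/f
    if fish:
        r=np.hypot(x,y);s=np.sin(r)/max(r,1e-9);p=np.array([x*s,-y*s,-np.cos(r)])
    else: p=np.array([x,-y,-1.])
    E=d['extrinsics'];R=E[:3,:3];return -R.T@E[:3,3],R.T@p
def atz(d,u,v,z,fish=False):
    o,r=ray(d,u,v,fish);return o+r*(z-o[2])/r[2]
def dep(d,u,v,fish=False):
    o,r=ray(d,u,v,fish);z=d['z_map'][int(v),int(u)]
    c=d['extrinsics'][:3,:3]@r
    return o+r*z/(-c[2])
def cloud(d):
    f=210/np.tan(np.radians(float(d['vertical_fov']))/2)
    v,u=np.mgrid[:420,:560];z=d['z_map']
    p=np.stack([(u-d['cx'])/f*z,-(v-d['cy'])/f*z,-z],-1)
    E=d['extrinsics'];return (p-E[:3,3])@E[:3,:3]
E
python3 - <<'E'
from h import *
a=snap('scene','s0')['image'];b=snap('side','d0');c=snap('wrist','w0')
print({k:v for k,v in b.items() if k not in('image','z_map')})
print(bot.observe(),bot.tip_extent)
E
```

```text
pics
{'vertical_fov': 45.2783578492088, 'cx': 278.4098522657034, 'cy': 208.87497030746843, 'extrinsics': array([[-0.99930286,  0.0313347 ,  0.02029632,  0.45685274],
       [ 0.00354376, -0.46157841,  0.88709234, -0.15297414],
       [ 0.03716511,  0.88654583,  0.46114558, -1.27219269],
       [ 0.        ,  0.        ,  0.        ,  1.        ]])}
{'time_s': 0.15, 'qpos': array([-1.32056697e+00,  3.51131948e-01,  1.65226906e+00, -1.10752475e-05,
        1.13910960e+00, -8.45707265e-02]), 'dq': array([-0.0001479 , -0.00177023, -0.00200396,  0.00086296,  0.00060436,
        0.00116067]), 'tau': array([ 5.56139712e-04, -5.06249642e+01, -2.91501778e+01, -7.64500783e-05,
        3.39869039e-03,  1.28113021e-05]), 'tool_pos': array([ 0.18069845, -0.51922266,  0.25587446]), 'tool_rot': array([ 9.86020812e-01,  1.66621572e-01, -4.29846645e-05, -4.56988171e-04]), 'contact_force': array([-0.14850285, -0.2726136 ,  1.03211099]), 'torque': array([-0.00619817, -0.0325921 , -0.03337045]), 'gripper_force': 0.0, 'finger_gap': 1.0009345644017047} 0.025
```

View pics/s0.png

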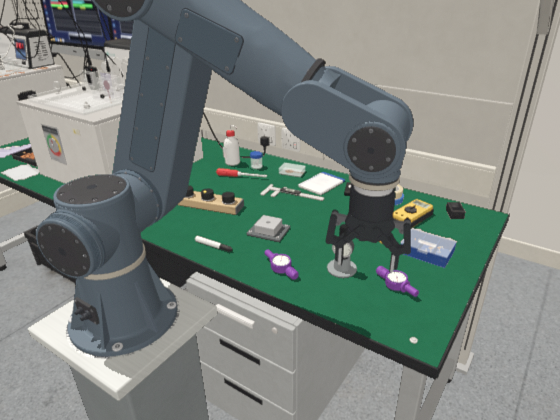

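View pics/d0.png

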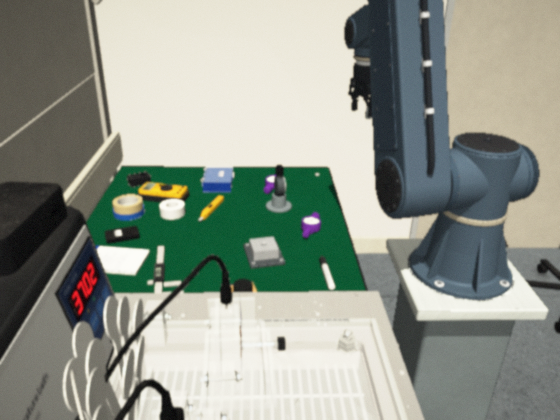

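The scene view shows the rack at about (210,200), the test block at (268,228), the stand with the durometer at (342,260) behind the fingers, and purple look-alikes at (281,264) and (397,282). In the side view the durometer is at (279,190) and the block at (264,248).

```bash
python3 - <<'E'
from h import *
s=load('s0');d=load('d0')
for n,u,v in [('buf',191,190),('buf',208,194),('buf',229,197),('block',268,224),('stand',342,269),('purp',281,264),('purp',397,282),('rackR',240,208)]: print(n,u,v,dep(s,u,v).round(3))
for n,u,v in [('block',263,245),('dur',279,185),('knob',280,172),('stand',279,207),('purp',311,222)]: print('side',n,dep(d,u,v).round(3))
# crop
a=s['image'][170:300,170:430]; a=cv2.resize(a,None,fx=3,fy=3,interpolation=cv2.INTER_CUBIC)
b=d['image'][150:280,200:350]
cv2.imwrite('pics/c1.png',a[:,:,::-1])
E
```

```text
buf 191 190 [0.503 0.259 0.05 ]
buf 208 194 [0.512 0.189 0.05 ]
buf 229 197 [0.529 0.112 0.053]
block 268 224 [ 0.482 -0.079  0.036]
stand 342 269 [ 0.427 -0.359  0.016]
purp 281 264 [ 0.343 -0.221  0.029]
purp 397 282 [ 0.435 -0.507  0.031]
rackR 240 208 [0.549 0.085 0.01 ]
side block [ 0.496 -0.058  0.036]
side dur [ 0.447 -0.319  0.085]
side knob [ 0.444 -0.339  0.118]
side stand [ 0.445 -0.331  0.005]
side purp [ 0.36  -0.195  0.028]
```

View pics/c1.png

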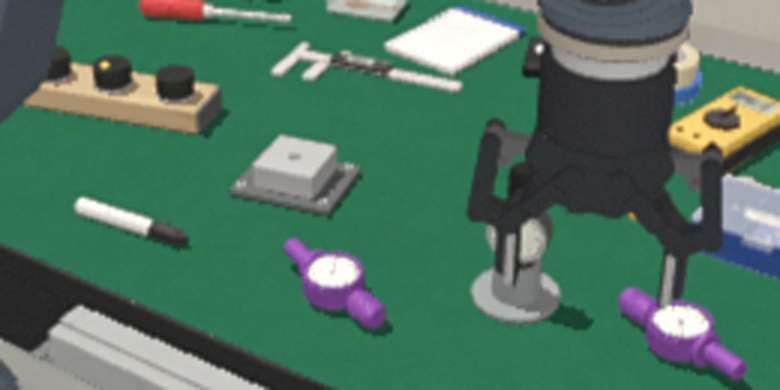

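The crop shows the yellow spot on the middle buffer at crop (105,64), which is scene (205,191). I'll move the wrist camera over the rack and block with the fingers across the row.

```bash
cat >> h.py <<'E'
from scipy.spatial.transform import Rotation as Ro
def go(x,y,z,head,pos=None,rot=None):
    o=bot.observe();p=o['tool_pos'] if pos is None else pos
    R=Ro.from_quat(o['tool_rot']).as_matrix()
    h=np.degrees(np.arctan2(R[1,0],R[0,0]))
    s=R.T@(np.array([x,y,z])-p)/.04
    print('t',round(o['time_s'],2),'pos',p.round(4),'head',round(h,2),'tilt',np.degrees(np.arccos(-R[2,2])).round(2),'F',o['contact_force'].round(1),'gap',round(o['finger_gap'],3),'gf',round(o['gripper_force'],1))
    print('MOVE',s.round(3),'turn',round((h-head+180)%360-180,2))
E
python3 -c "
from h import *
go(0.46,0.04,0.27,100)"
```

```text
t 0.15 pos [ 0.1807 -0.5192  0.2559] head 19.18 tilt 0.05 F [-0.1 -0.3  1. ] gap 1.001 gf 0.0
MOVE [ 11.189 -10.91   -0.342] turn -80.82
```

{"api": "step_arm", "payload": {"moves": [[[2.2,-2.2,-0.34,-16],[4.5,-4.4,-0.34,-32],[6.7,-6.5,-0.34,-48],[9,-8.7,-0.34,-64],[11.2,-10.9,-0.34,-80.8],[11.2,-10.9,-0.34,-80.8],[11.2,-10.9,-0.34,-80.8],[11.2,-10.9,-0.34,-80.8],[11.2,-10.9,-0.34,-80.8],[11.2,-10.9,-0.34,-80.8],[11.2,-10.9,-0.34,-80.8],[11.2,-10.9,-0.34,-80.8],[11.2,-10.9,-0.34,-80.8],[11.2,-10.9,-0.34,-80.8],[11.2,-10.9,-0.34,-80.8],[11.2,-10.9,-0.34,-80.8],[11.2,-10.9,-0.34,-80.8],[11.2,-10.9,-0.34,-80.8]]]}}

```text
time_s: 1.95
tool_pos: [0.4604, 0.0388, 0.27]
tool_rot: [0.643, 0.766, 0.0, 0.0]
contact_force: [0.4, 0.2, 0.4]
finger_gap: 1.004
gripper_force: 0.0
```

```bash
python3 - <<'E'
from h import *
go(0.46,0.04,0.27,100)
w=snap('wrist','w1');s=snap('scene','s1')
E=w['extrinsics'];print(w['vertical_fov'],w['cx'],w['cy'],'campos',-E[:3,:3].T@E[:3,3], E[:3,:3].round(2))
E
```

```text
t 1.95 pos [0.4604 0.0388 0.27  ] head 99.91 tilt 0.01 F [0.4 0.2 0.4] gap 1.004 gf 0.0
MOVE [ 0.03  -0.006 -0.   ] turn -0.09
65.70646984690485 279.05879628108664 207.10727311527216 campos [0.44848339 0.11327963 0.38701054] [[ 0.99  0.17  0.  ]
 [-0.16  0.94 -0.29]
 [-0.05  0.29  0.96]]
```

View pics/w1.png

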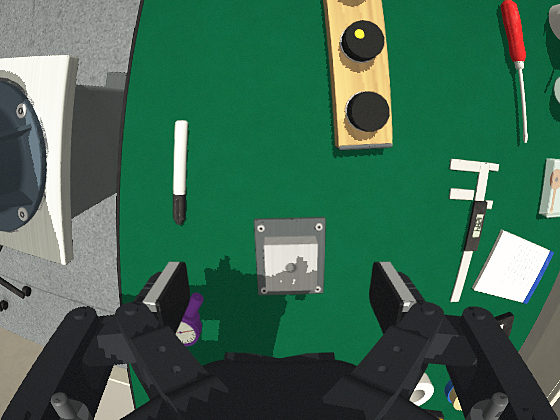

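The wrist view shows the yellow spot at (360,34) on the middle buffer at (362,41), a plain buffer at (367,111), the block bore at (291,267) and a purple look-alike at (188,320).

```bash
cat >> h.py <<'E'
def fcloud(d):
    f=210/np.tan(np.radians(float(d['vertical_fov']))/2)
    v,u=np.mgrid[:420,:560];x=(u-d['cx'])/f;y=(v-d['cy'])/f;r=np.hypot(x,y)+1e-9
    t=np.tan(r)/r;z=d['z_map'];p=np.stack([x*t*z,-y*t*z,-z],-1)
    E=d['extrinsics'];return (p-E[:3,3])@E[:3,:3]
def circ(P):
    c,r=cv2.minEnclosingCircle(P[:,:2].astype(np.float32).reshape(-1,1,2)); return np.round([*c,r],4),P[:,:2].mean(0).round(4),P[:,2].mean().round(4),len(P)
E
python3 - <<'E'
from h import *
w=load('w1');C=fcloud(w);v,u=np.mgrid[:420,:560];im=w['image'].astype(int)
def near(a,b,r): return np.hypot(u-a,v-b)<r
for a,b in[(362,41),(367,111)]:
    m=near(a,b,34)&(C[...,2]>.046)&(C[...,2]<.06);print('buf',circ(C[m]))
ys=near(360,34,9)&(im[...,0]>150)&(im[...,1]>130)&(im[...,2]<90)
uv=u[ys].mean(),v[ys].mean();print('spot',uv,atz(w,*uv,.053,True),ys.sum())
m=near(290,257,60)&(C[...,2]>.028)&(C[...,2]<.045);
r=cv2.minAreaRect(C[m][:,:2].astype(np.float32)*1000);print('block',r,C[m].mean(0))
m2=near(290,257,70)&(C[...,2]>.003)&(C[...,2]<.06)
print('base',cv2.minAreaRect(C[m2][:,:2].astype(np.float32)*1000))
print('bore',atz(w,291,267,.034,True))
cr=np.hstack([cv2.resize(w['image'][215:300,245:335],None,fx=4.2,fy=4.2,interpolation=cv2.INTER_CUBIC),cv2.resize(w['image'][0:85,320:410],None,fx=4.2,fy=4.2,interpolation=cv2.INTER_CUBIC)])
cv2.imwrite('pics/c2.png',cr[:,:,::-1])
E
```

```text
buf (array([0.5226, 0.2067, 0.0221]), array([0.5217, 0.2057]), np.float64(0.0521), 1252)
buf (array([0.5419, 0.1314, 0.0221]), array([0.541 , 0.1314]), np.float64(0.0522), 1276)
spot (np.float64(359.09722222222223), np.float64(33.34722222222222)) [0.51543036 0.21076247 0.053     ] 72
block ((494.8111877441406, -67.17235565185547), (63.79054260253906, 66.34127807617188), 11.38377571105957) [ 0.4942208  -0.0654017   0.03327006]
base ((494.81304931640625, -67.35562133789062), (90.69120025634766, 109.74150848388672), 11.637941360473633)
bore [ 0.49476424 -0.06570277  0.034     ]
```

View pics/c2.png

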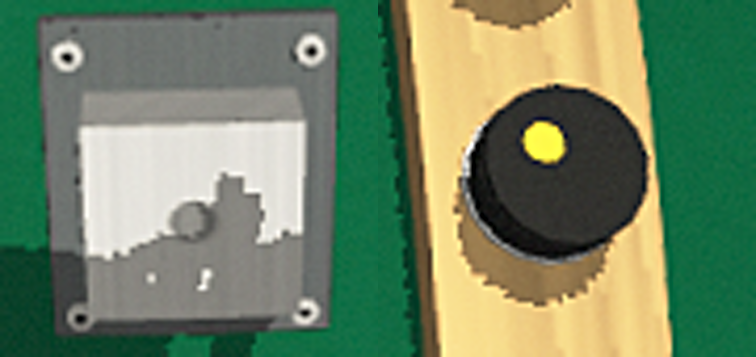

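The enlarged crop puts the bore at (193,221), which is wrist (291,267.6), and shows the spot towards upper left on the middle buffer. Next I'll hover over the buffer.

```bash
python3 -c "
from h import *
go(0.5226,0.2067,0.15,104.4)"
```

```text
t 2.05 pos [0.4605 0.0391 0.27  ] head 99.93 tilt 0.01 F [-0.3  0.6  0.8] gap 1.0 gf 0.0
MOVE [3.86  2.251 3.   ] turn -4.47
```

{"api": "step_arm", "payload": {"moves": [[[1,0.6,0.75,-2],[2,1.2,1.5,-3],[3,1.8,2.25,-4.5],[3.86,2.25,3,-4.5],[3.86,2.25,3,-4.5],[3.86,2.25,3,-4.5],[3.86,2.25,3,-4.5],[3.86,2.25,3,-4.5]]]}}

```text
time_s: 2.85
tool_pos: [0.5228, 0.2062, 0.1511]
tool_rot: [0.613, 0.79, 0.001, 0.001]
contact_force: [-0.1, 0.1, -0.8]
finger_gap: 0.997
gripper_force: 0.0
```

```bash
cat >> h.py <<'E'
def disc(d,c,zlo,zhi,r=.035):
    C=fcloud(d);m=(np.hypot(C[...,0]-c[0],C[...,1]-c[1])<r)&(C[...,2]>zlo)&(C[...,2]<zhi)&(d['z_map']>0)
    return C[m],m
E
python3 - <<'E'
from h import *
w=snap('wrist','w2')
P,m=disc(w,(.5226,.2067),.046,.06);print(circ(P))
ys,xs=np.where(m);print(xs.min(),xs.max(),ys.min(),ys.max())
go(0.5226,0.2067,0.057,104.4)
E
```

```text
(array([0.5224, 0.2078, 0.0219]), array([0.5221, 0.209 ]), np.float64(0.0522), 2753)
247 307 186 245
t 2.9 pos [0.5228 0.2062 0.1512] head 104.41 tilt 0.1 F [ 0.5  0.3 -1. ] gap 1.001 gf 0.0
MOVE [ 0.013 -0.006  2.354] turn 0.01
```

View pics/w2.png

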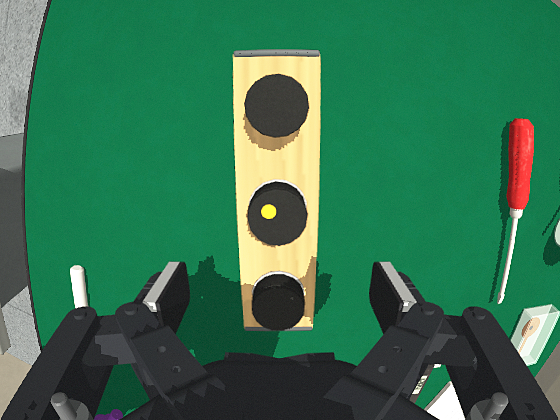

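The hover view shows the spot at (268,211) with the disc centre at (277,213), midway between the fingers. I'll descend and grip.

{"api": "step_arm", "payload": {"moves": [[[0.02,0,0.6,0],[0.02,0,1.2,0],[0.02,0,1.8,0],[0.02,0,2.2,0],[0.02,0,2.37,0],[0.02,0,2.37,0],[0.02,0,2.37,0]]]}}

```text
time_s: 3.6
tool_pos: [0.5229, 0.2078, 0.0562]
tool_rot: [0.613, 0.79, 0.001, 0.0]
contact_force: [-0.6, 0.2, -0.5]
finger_gap: 1.001
gripper_force: 0.0
```

{"api": "step_arm", "payload": {"moves": [[[0,0,0,0],[0,0,0,0],[0,0,0,0],[0,0,0,0],[0,0,0,0],[0,0,0,0],[0,0,0,0],[0,0,0,0],[0,0,0,0],[0,0,0,0]]], "jaw": 1, "force": 40}}

```text
time_s: 4.6
tool_pos: [0.5225, 0.2081, 0.0558]
tool_rot: [0.612, 0.791, 0.0, 0.0]
contact_force: [-2.0, -0.1, 6.9]
finger_gap: 0.499
gripper_force: 39.8
```

{"api": "step_arm", "payload": {"moves": [[[0,0,-0.3,0],[0,0,-0.7,0],[0,0,-1.2,0],[0,0,-1.8,0],[0,0,-2,0],[0,0,-2,0],[0,0,-2,0]]]}}

```text
time_s: 5.3
tool_pos: [0.5219, 0.2079, 0.1345]
tool_rot: [0.612, 0.791, -0.0, -0.0]
contact_force: [0.3, 0.6, -1.9]
finger_gap: 0.496
gripper_force: 40.9
```

```bash
python3 - <<'E'
from h import *
w=snap('wrist','w3');snap('scene','s3')
p=bot.observe()['tool_pos'];C=fcloud(w)
P,m=disc(w,p[:2],p[2]-.015,p[2]+.01,.03)
print(p,circ(P));
go(0.4949,-0.0667,0.15,101.5)
E
```

```text
[0.52174204 0.20781556 0.1340149 ] (array([0.5198, 0.2136, 0.0287]), array([0.5216, 0.2117]), np.float64(0.1307), 8656)
t 5.4 pos [0.5217 0.2078 0.134 ] head 104.48 tilt 0.1 F [ 1.3  0.5 -1.2] gap 0.497 gf 40.9
MOVE [-6.477 -2.367 -0.395] turn 2.98
```

View pics/w3.png

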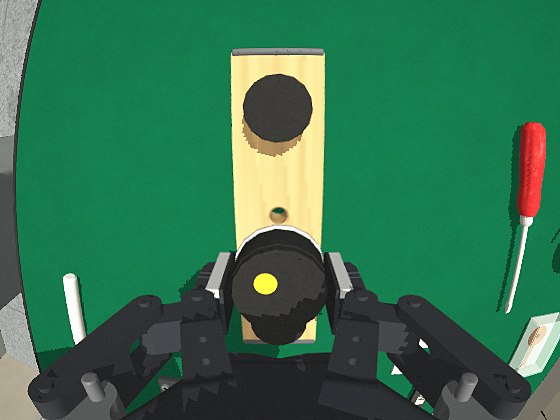

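The buffer is held between the pads with its spot at (265,284), and the middle bore is empty at (278,214). I'll measure its in-hand offset and move over the block.

```bash
cat > held.py <<'E'
from h import *
def held(w,p):
    C=fcloud(w);R=Ro.from_quat(bot.observe()['tool_rot']).as_matrix()
    L=(C-p)@R
    m=(abs(L[...,2]-.003)<.0035)&(abs(L[...,1])<.0205)&(abs(L[...,0])<.04)&(w['image'].sum(-1)<200)
    # extents in tool x for columns in |y|<.004
    for y0 in(-.012,-.006,0,.006,.012):
        k=m&(abs(L[...,1]-y0)<.002);x=L[...,0][k];print(y0,x.min().round(4),x.max().round(4),'exp half',np.sqrt(.022**2-y0**2).round(4))
    print('spot')
    im=w['image'].astype(int);ys=(im[...,0]>150)&(im[...,1]>130)&(im[...,2]<90)&(abs(L[...,0])<.04)&(abs(L[...,1])<.03)
    print(np.median(L[ys],0).round(4),ys.sum())
E
python3 - <<'E'
from held import *
w=load('w3');held(w,bot.observe()['tool_pos'])
E
```

```text
-0.012 -0.0179 0.0172 exp half 0.0184
-0.006 -0.0203 0.0196 exp half 0.0212
0 -0.0213 0.0213 exp half 0.022
0.006 -0.0207 0.0205 exp half 0.0212
0.012 -0.0195 0.0187 exp half 0.0184
spot
[ 0.0044 -0.0046  0.0029] 417
```

{"api": "step_arm", "payload": {"moves": [[[-1.1,-0.4,-0.4,0],[-2.2,-0.8,-0.4,0],[-3.2,-1.2,-0.4,1],[-4.3,-1.6,-0.4,2],[-5.4,-2,-0.4,3],[-6.48,-2.37,-0.4,3],[-6.48,-2.37,-0.4,3],[-6.48,-2.37,-0.4,3],[-6.48,-2.37,-0.4,3],[-6.48,-2.37,-0.4,3]]]}}

```text
time_s: 6.4
tool_pos: [0.4953, -0.0655, 0.1508]
tool_rot: [0.632, 0.775, -0.0, -0.0]
contact_force: [0.1, 0.4, -1.8]
finger_gap: 0.5
gripper_force: 41.1
```

```bash
python3 - <<'E'
from held import *
w=snap('wrist','w4');held(w,bot.observe()['tool_pos'])
go(0.4949,-0.0667,0.085,101.5)
E
```

```text
-0.012 -0.0182 0.0173 exp half 0.0184
-0.006 -0.0205 0.0198 exp half 0.0212
0 -0.0216 0.0213 exp half 0.022
0.006 -0.0209 0.0207 exp half 0.0212
0.012 -0.0196 0.0184 exp half 0.0184
spot
[ 0.0047 -0.0049  0.0033] 397
t 6.45 pos [ 0.4953 -0.0656  0.1509] head 101.58 tilt 0.02 F [ 0.5  1.1 -1.3] gap 0.496 gf 41.1
MOVE [-0.025 -0.016  1.648] turn 0.08
```

View pics/w4.png

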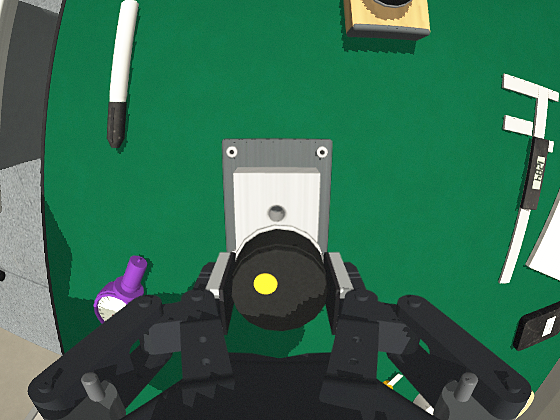

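The buffer hangs just short of the bore, which is seen at (277,213); the spot is at (265,284). I'll compute the bore position from this view, using the ellipse centre.

```bash
python3 - <<'E'
from held import *
w=load('w4');g=w['image'][203:224,266:289].mean(-1)
v,u=np.mgrid[203:224,266:289]
m=g<140;print(u[m].mean(),v[m].mean(),m.sum(),u[m].min(),u[m].max(),v[m].min(),v[m].max())
b=atz(w,u[m].mean(),v[m].mean(),.034,True);print('bore',b)
P,mm=disc(w,b[:2],.030,.04,.06);print('blk',cv2.minAreaRect(P[:,:2].astype(np.float32)*1000))
go(b[0],b[1],.15,101.5)
# same for rack bore view w3
w=load('w3');g=w['image'][203:226,264:294].sum(-1);v,u=np.mgrid[203:226,264:294];im=w['image'][203:226,264:294].astype(int);m=(im[...,0]<140)
print(u[m].mean(),v[m].mean(),m.sum(),'rackbore',atz(w,u[m].mean(),v[m].mean(),.026,True))
E
```

```text
277.26666666666665 210.45714285714286 105 269 284 205 220
bore [ 0.49490297 -0.06434659  0.034     ]
blk ((494.4822692871094, -66.91600036621094), (63.98737716674805, 62.895111083984375), 11.423599243164062)
t 6.45 pos [ 0.4953 -0.0656  0.1509] head 101.58 tilt 0.02 F [ 0.5  1.1 -1.3] gap 0.496 gf 41.1
MOVE [ 0.033 -0.005  0.023] turn 0.08
279.83720930232556 211.62790697674419 86 rackbore [0.52285644 0.21112695 0.026     ]
```

```bash
python3 - <<'E'
from held import *
w3=load('w3');w4=load('w4')
print('rack',atz(w3,278.3,214.3,.026,True),'block',atz(w4,276.8,212.6,.034,True))
a=cv2.resize(w3['image'][195:235,255:305],None,fx=8,fy=8,interpolation=cv2.INTER_CUBIC);b=cv2.resize(w4['image'][195:235,255:305],None,fx=8,fy=8,interpolation=cv2.INTER_CUBIC)
cv2.imwrite('pics/c3.png',np.hstack([a,b])[:,:,::-1])
E
```

```text
rack [0.52228176 0.20886319 0.026     ] block [ 0.49489412 -0.06608257  0.034     ]
```

View pics/c3.png

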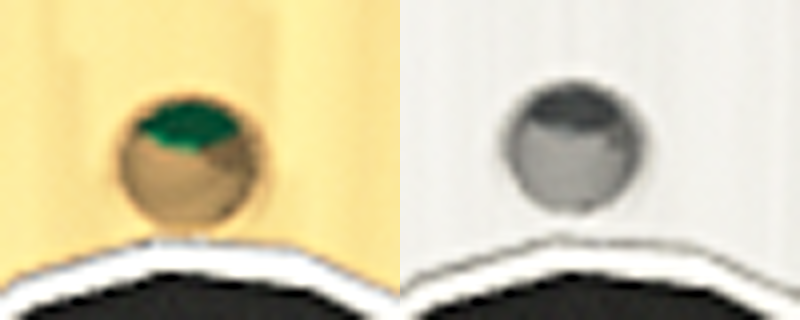

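The crops give bore centres at about (278.3,214.5) for the rack and (276.3,213.0) for the block. That puts the block target at (0.4949, -0.0668).

```bash
python3 -c "
from h import *
go(.4949,-.0668,.088,101.58)"
```

```text
t 6.45 pos [ 0.4953 -0.0656  0.1509] head 101.58 tilt 0.02 F [ 0.5  1.1 -1.3] gap 0.496 gf 41.1
MOVE [-0.028 -0.017  1.573] turn 0.0
```

{"api": "step_arm", "payload": {"moves": [[[-0.03,-0.017,0.4,0],[-0.03,-0.017,0.8,0],[-0.03,-0.017,1.2,0],[-0.03,-0.017,1.57,0],[-0.03,-0.017,1.57,0],[-0.03,-0.017,1.57,0],[-0.03,-0.017,1.57,0],[-0.03,-0.017,1.57,0]]]}}

```text
time_s: 7.25
tool_pos: [0.4953, -0.0679, 0.089]
tool_rot: [0.633, 0.774, 0.0, 0.001]
contact_force: [-0.6, 0.3, -1.2]
finger_gap: 0.497
gripper_force: 41.1
```

```bash
python3 -c "
from h import *
go(.4949,-.0668,.064,101.58)"
```

```text
t 7.25 pos [ 0.4953 -0.0679  0.089 ] head 101.5 tilt 0.07 F [-0.6  0.3 -1.2] gap 0.497 gf 41.1
MOVE [ 0.03  -0.004  0.626] turn -0.08
```

{"api": "step_arm", "payload": {"moves": [[[0.025,-0.005,0,0],[0.025,-0.005,0.1,0],[0.025,-0.005,0.2,0],[0.025,-0.005,0.3,0],[0.025,-0.005,0.3,0]]]}}

```text
time_s: 7.75
tool_pos: [0.4941, -0.067, 0.0756]
tool_rot: [0.633, 0.774, -0.0, -0.001]
contact_force: [-0.9, -0.1, -1.0]
finger_gap: 0.495
gripper_force: 41.1
```

Entered with no resistance (stud tip about 8 mm into the bore). Continuing down.

{"api": "step_arm", "payload": {"moves": [[[0,0.01,0.1,0],[0,0.01,0.2,0],[0,0.01,0.27,0],[0,0.01,0.29,0],[0,0.01,0.29,0],[0,0.01,0.29,0]]]}}

```text
time_s: 8.35
tool_pos: [0.4949, -0.067, 0.0647]
tool_rot: [0.633, 0.774, -0.0, -0.0]
contact_force: [-0.3, 0.9, -1.8]
finger_gap: 0.496
gripper_force: 41.1
```

{"api": "step_arm", "payload": {"moves": [[[0,0,0.02,0],[0,0,0.03,0],[0,0,0.03,0]]]}}

```text
time_s: 8.65
tool_pos: [0.4949, -0.067, 0.0639]
tool_rot: [0.633, 0.774, 0.0, 0.0]
contact_force: [-2.3, -0.9, 4.9]
finger_gap: 0.498
gripper_force: 41.9
```

{"api": "step_arm", "payload": {"moves": [[[0,0,0,0],[0,0,0,0],[0,0,0,0],[0,0,0,0],[0,0,0,0],[0,0,0,0],[0,0,0,0],[0,0,0,0]]], "jaw": -1}}

```text
time_s: 9.45
tool_pos: [0.4949, -0.067, 0.0635]
tool_rot: [0.633, 0.774, -0.0, -0.0]
contact_force: [0.1, 0.7, 0.4]
finger_gap: 1.004
gripper_force: 0.0
```

{"api": "step_arm", "payload": {"moves": [[[0,0,-0.6,0],[0,0,-1.4,0],[0,0,-2.4,0],[0,0,-3.2,0],[0,0,-3.5,0],[0,0,-3.5,0],[0,0,-3.5,0],[0,0,-3.5,0]]]}}

```text
time_s: 10.25
tool_pos: [0.4942, -0.0668, 0.2019]
tool_rot: [0.633, 0.774, -0.001, -0.001]
contact_force: [-0.3, 0.8, 0.3]
finger_gap: 1.0
gripper_force: 0.0
```

```bash
python3 - <<'E'
from h import *
w=snap('wrist','w5');s=snap('scene','s5');d=snap('side','d5')
P,m=disc(w,(.4949,-.067),.052,.07);print('disc',circ(P))
for q in(P,): 
    A=np.c_[q[:,:2]-q[:,:2].mean(0),np.ones(len(q))];print('plane',np.linalg.lstsq(A,q[:,2],rcond=None)[0])
im=w['image'].astype(int);ys=(im[...,0]>150)&(im[...,1]>130)&(im[...,2]<90)&m
v,u=np.where(ys);print('spot',u.mean(),v.mean(),atz(w,u.mean(),v.mean(),.061,True))
# durometer: scene & side cloud
for n,q in(('scene',s),('side',d)):
    C=cloud(q);m=(np.hypot(C[...,0]-.445,C[...,1]+.33)<.07)&(q['z_map']>0)
    for lo,hi in((.003,.012),(.03,.045),(.05,.1),(.106,.14)):
        k=m&(C[...,2]>lo)&(C[...,2]<hi)
        if k.sum():
            P=C[k];print(n,lo,hi,P.min(0).round(3),P.max(0).round(3),P.mean(0).round(3),k.sum())
go(.44,-.29,.3,10)
a=cv2.resize(s['image'][215:300,280:420],None,fx=4,fy=4,interpolation=cv2.INTER_CUBIC);b=cv2.resize(d['image'][150:235,230:370],None,fx=2.5,fy=2.5,interpolation=cv2.INTER_CUBIC)
c=np.zeros((600,560,3),np.uint8);c[:340]=a;c[340:340+212,:350]=b
cv2.imwrite('pics/c5.png',c[:,:,::-1])
E
```

```text
disc (array([ 0.4964, -0.0673,  0.0219]), array([ 0.4961, -0.0661]), np.float64(0.0602), 2047)
plane [ 0.01055436 -0.03448625  0.06018527]
spot 272.80152671755724 198.06106870229007 [ 0.48918966 -0.06331781  0.061     ]
scene 0.003 0.012 [ 0.376 -0.392  0.003] [ 0.504 -0.273  0.012] [ 0.434 -0.35   0.007] 283
scene 0.03 0.045 [ 0.421 -0.37   0.03 ] [ 0.456 -0.329  0.045] [ 0.434 -0.354  0.039] 103
scene 0.05 0.1 [ 0.425 -0.378  0.051] [ 0.461 -0.323  0.1  ] [ 0.437 -0.352  0.078] 331
scene 0.106 0.14 [ 0.43  -0.362  0.106] [ 0.455 -0.335  0.14 ] [ 0.439 -0.351  0.126] 119
side 0.003 0.012 [ 0.407 -0.381  0.003] [ 0.503 -0.27   0.012] [ 0.447 -0.334  0.006] 164
side 0.03 0.045 [ 0.427 -0.358  0.03 ] [ 0.467 -0.322  0.045] [ 0.447 -0.334  0.038] 77
side 0.05 0.1 [ 0.428 -0.366  0.05 ] [ 0.461 -0.312  0.1  ] [ 0.449 -0.334  0.074] 125
side 0.106 0.14 [ 0.444 -0.35   0.107] [ 0.459 -0.332  0.134] [ 0.452 -0.338  0.12 ] 32
t 10.4 pos [ 0.4945 -0.0669  0.2025] head 101.48 tilt 0.11 F [0.5 0.7 0.2] gap 1.001 gf 0.0
MOVE [-5.192 -2.45  -2.438] turn 91.48
```

View pics/c5.png

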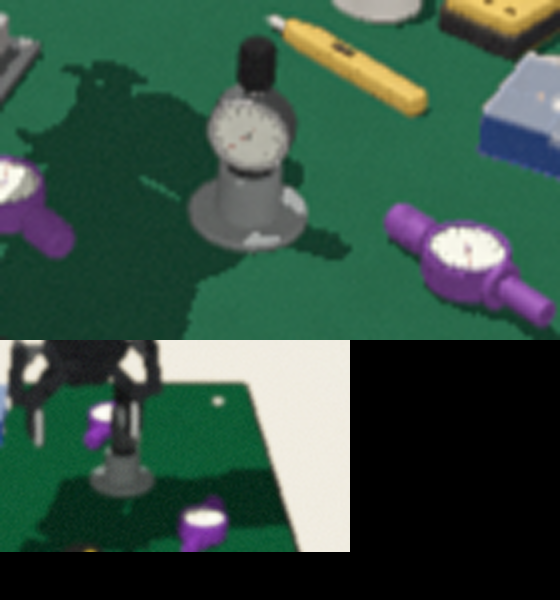

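Seated buffer: face at 0.060 like before plus 8 mm, spot at (0.489,-0.063). The crop shows the durometer in its stand with its dial facing the scene camera. Next I'll look at it from above.

```bash
python3 -c "
from h import *
go(.41,-.39,.30,60)"
```

```text
t 10.4 pos [ 0.4945 -0.0669  0.2025] head 101.48 tilt 0.11 F [0.5 0.7 0.2] gap 1.001 gf 0.0
MOVE [-7.493 -3.682 -2.438] turn 41.48
```

{"api": "step_arm", "payload": {"moves": [[[-0.7,-0.4,-1,4],[-1.7,-0.9,-2,10],[-2.8,-1.5,-2.44,18],[-4,-2,-2.44,26],[-5.2,-2.6,-2.44,34],[-6.4,-3.2,-2.44,41.5],[-7.5,-3.68,-2.44,41.5],[-7.5,-3.68,-2.44,41.5],[-7.5,-3.68,-2.44,41.5],[-7.5,-3.68,-2.44,41.5],[-7.5,-3.68,-2.44,41.5],[-7.5,-3.68,-2.44,41.5]]]}}

```text
time_s: 11.6
tool_pos: [0.4109, -0.3891, 0.3012]
tool_rot: [0.866, 0.501, 0.0, 0.0]
contact_force: [0.0, 0.1, -0.0]
finger_gap: 0.998
gripper_force: 0.0
```

```bash
python3 - <<'E'
from h import *
w=snap('wrist','w6');s=snap('scene','s6')
go(.44,-.345,.25,60)
C=fcloud(w)
for lo,hi,r in((.132,.145,.03),(.085,.105,.04),(.003,.012,.05)):
    P,m=disc(w,(.443,-.343),lo,hi,r)
    if len(P)>3: print(lo,hi,circ(P),cv2.minAreaRect(P[:,:2].astype(np.float32)*1000))
# dial plane from the scene camera
C=cloud(s);im=s['image'].astype(int)
m=(np.hypot(C[...,0]-.435,C[...,1]+.35)<.035)&(C[...,2]>.058)&(C[...,2]<.092)&(im.min(-1)>110)
P=C[m];c=P.mean(0);n=np.linalg.svd(P-c)[2][2];print('dial',c,n,np.degrees(np.arctan2(n[1],n[0])),len(P))
E
```

```text
t 11.7 pos [ 0.4108 -0.3894  0.3013] head 60.06 tilt 0.01 F [ 0.5 -1.   0.2] gap 1.003 gf 0.0
MOVE [1.327 0.078 1.282] turn 0.06
0.132 0.145 (array([ 0.4465, -0.3459,  0.0122]), array([ 0.4466, -0.3457]), np.float64(0.1364), 557) ((446.63525390625, -345.99029541015625), (23.026691436767578, 23.404510498046875), 70.07594299316406)
0.085 0.105 (array([ 0.4466, -0.346 ,  0.0263]), array([ 0.4441, -0.3429]), np.float64(0.0933), 610) ((445.1187438964844, -346.4313049316406), (24.805618286132812, 50.300148010253906), 12.326560020446777)
0.003 0.012 (array([ 0.4467, -0.3459,  0.0401]), array([ 0.4475, -0.3413]), np.float64(0.0053), 1532) ((446.2903137207031, -345.9563293457031), (77.67606353759766, 77.67693328857422), 86.50008392333984)
dial [ 0.4350954  -0.35014349  0.07459428] [0.97415913 0.22581006 0.00487919] 13.050675300024585 202
```

View pics/w6.png

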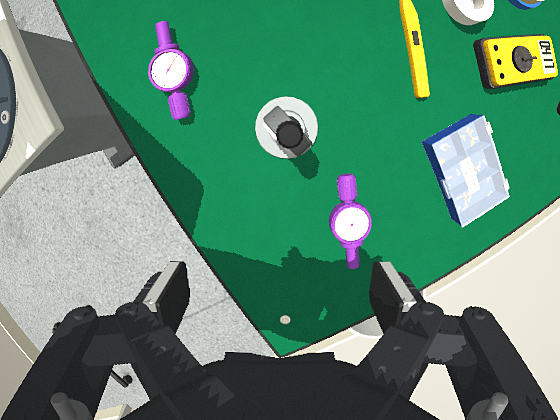

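The wrist view shows the knob at (290,133) with the stand round it and the purple look-alikes at (170,70) and (350,222). Axis at (0.4466,-0.3459), dial normal about 13° off the robot direction.

```bash
python3 -c "
from h import *
go(.4466,-.3459,.134,60)"
```

```text
t 11.7 pos [ 0.4108 -0.3894  0.3013] head 60.06 tilt 0.01 F [ 0.5 -1.   0.2] gap 1.003 gf 0.0
MOVE [1.39  0.232 4.182] turn 0.06
```

{"api": "step_arm", "payload": {"moves": [[[0.7,0.12,0,0],[1.39,0.23,0.4,0],[1.39,0.23,1.3,0],[1.39,0.23,2.3,0],[1.39,0.23,3.2,0],[1.39,0.23,3.8,0],[1.39,0.23,4.18,0],[1.39,0.23,4.18,0],[1.39,0.23,4.18,0],[1.39,0.23,4.18,0]]]}}

```text
time_s: 12.7
tool_pos: [0.4466, -0.347, 0.1351]
tool_rot: [0.866, 0.5, 0.0, 0.001]
contact_force: [0.4, -0.3, 0.7]
finger_gap: 1.002
gripper_force: 0.0
```

```bash
python3 -c "
from h import *
go(.4466,-.3459,.134,60)"
```

```text
t 12.7 pos [ 0.4466 -0.347   0.1351] head 59.99 tilt 0.11 F [ 0.4 -0.3  0.7] gap 1.002 gf 0.0
MOVE [ 0.023 -0.014  0.028] turn -0.01
```

{"api": "step_arm", "payload": {"moves": [[[0,0,0.02,0],[0,0,0.02,0],[0,0,0.02,0],[0,0,0.02,0],[0,0,0.02,0],[0,0,0.02,0],[0,0,0.02,0],[0,0,0.02,0],[0,0,0.02,0],[0,0,0.02,0],[0,0,0.02,0],[0,0,0.02,0],[0,0,0.02,0],[0,0,0.02,0]]], "jaw": 1, "force": 60}}

```text
time_s: 14.1
tool_pos: [0.4461, -0.3468, 0.1334]
tool_rot: [0.866, 0.5, 0.0, 0.0]
contact_force: [-2.2, 1.1, 5.8]
finger_gap: 0.261
gripper_force: 58.7
```

```bash
python3 -c "
from h import *
go(.4466,-.3459,.134,60)"
```

```text
t 14.1 pos [ 0.4461 -0.3468  0.1334] head 59.98 tilt 0.01 F [-2.2  1.1  5.8] gap 0.261 gf 58.7
MOVE [ 0.025 -0.001 -0.015] turn -0.02
```

{"api": "step_arm", "payload": {"moves": [[[0,0,-0.2,0],[0,0,-0.5,0],[0,0,-0.9,0],[0,0,-1.4,0],[0,0,-1.9,0],[0,0,-2.3,0],[0,0,-2.5,0],[0,0,-2.5,0],[0,0,-2.5,0],[0,0,-2.5,0]]]}}

```text
time_s: 15.1
tool_pos: [0.4458, -0.3465, 0.2322]
tool_rot: [0.866, 0.5, -0.0, -0.001]
contact_force: [0.2, 0.8, -2.5]
finger_gap: 0.259
gripper_force: 59.1
```

```bash
python3 - <<'E'
from h import *
s=snap('scene','s7');d=snap('side','d7');w=snap('wrist','w7')
go(.4892,-.0633,.235,47)
C=cloud(s);im=s['image'].astype(int);p=bot.observe()['tool_pos']
m=(np.hypot(C[...,0]-.435,C[...,1]+.35)<.035)&(C[...,2]>.158)&(C[...,2]<.192)&(im.min(-1)>110)
P=C[m];c=P.mean(0);n=np.linalg.svd(P-c)[2][2];print('dial',c,n,len(P))
C=fcloud(w);R=Ro.from_quat(bot.observe()['tool_rot']).as_matrix();L=(C-p)@R
m=(w['z_map']>0)&(np.hypot(L[...,0],L[...,1])<.035)&(abs(L[...,2]-.03)<.012)&(abs(C[...,2]-(p[2]-.031))<.004)
print('case top',L[m].mean(0),cv2.minAreaRect(L[m][:,:2].astype(np.float32)*1000),m.sum())
k=(w['z_map']>0)&(np.hypot(L[...,0],L[...,1])<.02)&(L[...,2]>-.012)&(L[...,2]<.012);print('knobtop',L[k].min(0),L[k].max(0),k.sum())
a=cv2.resize(s['image'][170:300,280:420],None,fx=4,fy=4,interpolation=cv2.INTER_CUBIC);b=d['image'][110:240,200:360]
c=np.hstack([a,np.zeros((520,240,3),np.uint8)]);c[:195,560:]=cv2.resize(b,None,fx=1.5,fy=1.5,interpolation=cv2.INTER_CUBIC)
cv2.imwrite('pics/c7.png',c[:,:,::-1])
E
```

```text
t 15.25 pos [ 0.446  -0.3466  0.2325] head 59.98 tilt 0.06 F [-0.   0.4 -1.4] gap 0.261 gf 59.1
MOVE [ 6.673 -2.607 -0.059] turn 12.98
dial [ 0.43472796 -0.35010897  0.17427663] [-0.97771514 -0.209671   -0.01054427] 222
case top [ 0.00932475 -0.00014382  0.03417884] ((7.966766834259033, -0.2795753479003906), (23.422510147094727, 13.165769577026367), 87.76361846923828) 270
knobtop [-0.0100391  -0.01587454 -0.01198717] [0.0135739  0.01614493 0.01198082] 3966
```

Durometer held upright. I have used up my pictures (one over the ten: I lost count), so from here I go by numbers only. Moving over the spot with a 13° turn.

```bash
python3 -c "
from h import *
go(.4878,-.0639,.215,47)"
```

```text
t 15.25 pos [ 0.446  -0.3466  0.2325] head 59.98 tilt 0.06 F [-0.   0.4 -1.4] gap 0.261 gf 59.1
MOVE [ 6.643 -2.63   0.441] turn 12.98
```

{"api": "step_arm", "payload": {"moves": [[[0.3,-0.1,0,0],[0.9,-0.35,0,1],[1.6,-0.63,0,3],[2.4,-0.95,0,5],[3.2,-1.27,0,7],[4,-1.58,0,9],[4.8,-1.9,0,11],[5.5,-2.18,0,12],[6.1,-2.4,0,13],[6.5,-2.57,0.2,13],[6.64,-2.63,0.44,13],[6.64,-2.63,0.44,13],[6.64,-2.63,0.44,13],[6.64,-2.63,0.44,13]]]}}

```text
time_s: 16.65
tool_pos: [0.488, -0.0648, 0.2157]
tool_rot: [0.917, 0.398, 0.0, 0.0]
contact_force: [0.0, 0.0, -1.8]
finger_gap: 0.261
gripper_force: 59.0
```

```bash
cat > chk.py <<'E'
from h import *
s=snap('scene','s8');d=snap('side','d8');w=snap('wrist','w8')
go(.4878,-.0639,.190,47)
o=bot.observe();p=o['tool_pos'];fz=p[2]-.1254
C=cloud(s);im=s['image'].astype(int)
m=(np.hypot(C[...,0]-p[0]+.012,C[...,1]-p[1])<.035)&(abs(C[...,2]-fz-.066)<.017)&(im.min(-1)>110)
P=C[m];c=P.mean(0);n=np.linalg.svd(P-c)[2][2];print('dial',c,n,len(P))
for nm,q in(('s',s),('d',d)):
  C=cloud(q)
  for lo,hi in((.004,.028),(.104,.115)):
    k=(q['z_map']>0)&(np.hypot(C[...,0]-p[0],C[...,1]-p[1])<.03)&(C[...,2]-fz>lo)&(C[...,2]-fz<hi)
    if k.sum()>3: P=C[k]; print(nm,lo,P.mean(0).round(4),P.min(0).round(4),P.max(0).round(4),k.sum())
im=w['image'].astype(int);C=fcloud(w);k=(im[...,0]>150)&(im[...,1]>130)&(im[...,2]<90)&(np.hypot(C[...,0]-p[0],C[...,1]-p[1])<.04)
print('spot seen',k.sum(),C[k].mean(0) if k.any() else '')
E
python3 chk.py
```

```text
t 16.8 pos [ 0.488  -0.0647  0.2157] head 46.93 tilt 0.03 F [-0.   0.  -1.7] gap 0.261 gf 59.0
MOVE [ 0.011 -0.017  0.644] turn -0.07
dial [ 0.47702195 -0.06554092  0.15641466] [ 0.9990938  -0.03997224  0.01462213] 140
s 0.004 [ 0.4837 -0.0707  0.1065] [ 0.4763 -0.0758  0.0946] [ 0.4946 -0.0586  0.1178] 42
s 0.104 [ 0.4816 -0.0724  0.2003] [ 0.4649 -0.0877  0.1949] [ 0.5025 -0.0534  0.2052] 52
d 0.004 [ 0.4884 -0.0584  0.1062] [ 0.4809 -0.0649  0.0956] [ 0.496  -0.0535  0.1182] 57
d 0.104 [ 0.4903 -0.056   0.2003] [ 0.4677 -0.0753  0.1945] [ 0.5111 -0.044   0.2051] 69
spot seen 70 [ 0.49068551 -0.06199963  0.06062658]
```

Foot axis is about (0.4885,-0.0645), on the spot, and the dial is within 2° of facing the robot. Descending to just above contact.

{"api": "step_arm", "payload": {"moves": [[[0.01,-0.015,0.15,0],[0.01,-0.015,0.35,0],[0.01,-0.015,0.55,0],[0.01,-0.015,0.64,0],[0.01,-0.015,0.64,0],[0.01,-0.015,0.64,0],[0.01,-0.015,0.64,0]]]}}

```text
time_s: 17.5
tool_pos: [0.4879, -0.0635, 0.1901]
tool_rot: [0.917, 0.399, 0.0, 0.0]
contact_force: [-0.1, -0.9, -2.0]
finger_gap: 0.262
gripper_force: 59.0
```

{"api": "step_arm", "payload": {"moves": [[[0,0,0.03,0],[0,0,0.06,0],[0,0,0.09,0],[0,0,0.09,0],[0,0,0.09,0],[0,0,0.09,0]]]}}

```text
time_s: 18.1
tool_pos: [0.4879, -0.0635, 0.1865]
tool_rot: [0.917, 0.399, 0.0, 0.0]
contact_force: [-0.2, 0.6, 1.2]
finger_gap: 0.263
gripper_force: 59.4
```

```bash
python3 -c "
from h import *
go(.4878,-.0639,.185,47)"
```

```text
t 18.1 pos [ 0.4879 -0.0635  0.1865] head 46.98 tilt 0.02 F [-0.2  0.6  1.2] gap 0.263 gf 59.4
MOVE [-0.009  0.006  0.037] turn -0.02
```

{"api": "step_arm", "payload": {"moves": [[[0,0,0.01,0],[0,0,0.02,0],[0,0,0.02,0],[0,0,0.02,0],[0,0,0.02,0]]]}}

```text
time_s: 18.6
tool_pos: [0.4879, -0.0635, 0.1856]
tool_rot: [0.917, 0.399, 0.0, 0.0]
contact_force: [0.4, -0.8, 2.2]
finger_gap: 0.258
gripper_force: 59.6
```

{"api": "step_arm", "payload": {"moves": [[[0,0,0.01,0],[0,0,0.01,0],[0,0,0.01,0],[0,0,0.01,0]]]}}

```text
time_s: 19.0
tool_pos: [0.4879, -0.0634, 0.1852]
tool_rot: [0.917, 0.399, 0.0, 0.0]
contact_force: [-0.4, -0.2, 5.6]
finger_gap: 0.263
gripper_force: 59.8
```

{"api": "step_arm", "payload": {"moves": [[[0,0,0.015,0],[0,0,0.015,0],[0,0,0.015,0],[0,0,0.015,0],[0,0,0.015,0]]]}}

```text
time_s: 19.5
tool_pos: [0.4879, -0.0634, 0.1848]
tool_rot: [0.917, 0.399, 0.0, 0.0]
contact_force: [-1.0, -0.1, 7.4]
finger_gap: 0.258
gripper_force: 60.1
```

{"api": "step_arm", "payload": {"moves": [[[0,0,0,0],[0,0,0,0],[0,0,0,0],[0,0,0,0],[0,0,0,0],[0,0,0,0]]]}}

```text
time_s: 20.1
tool_pos: [0.4879, -0.0634, 0.1848]
tool_rot: [0.917, 0.399, 0.0, 0.0]
contact_force: [-0.5, 0.1, 6.9]
finger_gap: 0.264
gripper_force: 60.1
```

```bash
python3 chk.py; python3 chk.py | grep '^t '
```

```text
t 20.25 pos [ 0.4879 -0.0634  0.1848] head 46.98 tilt 0.02 F [-0.6  0.7  6.8] gap 0.263 gf 60.1
MOVE [-0.01   0.007 -0.131] turn -0.02
dial [ 0.47709769 -0.06492153  0.12497685] [-0.99849453 -0.01794117  0.05183424] 139
s 0.004 [ 0.4834 -0.0691  0.0757] [ 0.4728 -0.0742  0.0637] [ 0.4943 -0.0569  0.0871] 40
s 0.104 [ 0.4818 -0.0706  0.1692] [ 0.4663 -0.0851  0.1635] [ 0.5007 -0.052   0.1742] 50
d 0.004 [ 0.488  -0.0576  0.0754] [ 0.4805 -0.0652  0.0645] [ 0.4958 -0.051   0.0873] 56
d 0.104 [ 0.4893 -0.0543  0.1698] [ 0.4672 -0.0785  0.1635] [ 0.5111 -0.0419  0.1742] 68
spot seen 0 
t 20.4 pos [ 0.4879 -0.0634  0.1848] head 46.98 tilt 0.03 F [-0.7  1.   6.9] gap 0.258 gf 60.1
```

```bash
python3 - <<'E'
from h import *
p=bot.observe()['tool_pos'];fz=p[2]-.1254
for i in range(5):
    s=bot.get_image('scene');C=cloud(s);im=s['image'].astype(int)
    m=(np.hypot(C[...,0]-p[0]+.012,C[...,1]-p[1])<.035)&(abs(C[...,2]-fz-.066)<.015)&(im.min(-1)>110)
    P=C[m]
    for _ in range(3):
        c=np.median(P,0);n=np.linalg.svd(P-P.mean(0))[2][2];r=abs((P-P.mean(0))@n);P=P[r<2.5*np.median(r)+1e-4]
    print(n.round(3)*np.sign(n[0]),len(P),r.max().round(4))
    d=bot.get_image('side');D=cloud(d);out=[]
    for lo,hi in((.004,.012),(.02,.028),(.05,.06),(.07,.08)):
        k=(d['z_map']>0)&(np.hypot(D[...,0]-p[0],D[...,1]-p[1])<.032)&(D[...,2]-fz>lo)&(D[...,2]-fz<hi);out.append(((D[k][:,0].min()+D[k][:,0].max())/2).round(4))
    print(out,bot.observe()['contact_force'][2].round(1))
E
```

```text
[ 0.999 -0.012  0.035] 103 0.0036
[np.float64(0.4881), np.float64(0.4883), np.float64(0.4863), np.float64(0.4865)] 7.5
[ 1.     0.01  -0.028] 88 0.0021
[np.float64(0.4881), np.float64(0.4883), np.float64(0.4863), np.float64(0.4865)] 8.1
[ 0.997 -0.026 -0.068] 87 0.0029
[np.float64(0.4881), np.float64(0.4883), np.float64(0.4863), np.float64(0.4865)] 8.2
[ 1.     0.001 -0.021] 101 0.0028
[np.float64(0.4881), np.float64(0.4882), np.float64(0.4863), np.float64(0.4865)] 7.6
[ 1.    -0.013  0.024] 107 0.004
[np.float64(0.4881), np.float64(0.4883), np.float64(0.4863), np.float64(0.4865)] 7.6
```

The plane-fit tilt varies around zero, so it is noise, and the foot edges line up vertically. The durometer is upright and pressing about 10 N, so I'm handing in.

```bash
python3 -c "
from bench import bot
print(bot.close_job())"
```

```text
the job is handed in; nothing more can be done
None
```

I handed the job in with the marked buffer seated in the test block and the durometer held upright on the yellow spot, pressing about 10 N with its dial facing the robot; I have no verdict from the judging, and I viewed 11 pictures, one more than the 10 allowed.

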